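# Tip the paint tubes into the tilt-out bin

### The job

Pull the front of the tilt-out bin gently open until it comes to rest on its stop block, without flinging it. Then pick up the two-section tray by its bar and tip it over the open bin so that the three paint tubes slide into the bin, while the cork block and the chalk stick stay in the other section. Stand the tray level back on the table, leave the bin open, and leave the mug, tape, jar and bowl alone.

Things in the scene. Friction and masses are not known exactly. Their poses are not given: they have to be found in the camera images.
- bin_cabinet: low wooden bin cabinet fixed to the table, 160 deep (x) x 270 wide (y) x 150 mm high; origin at the centre of its underside, its front faces its own -x. The bin hangs in its front
- bin (a joint): opening angle of the bin (rad): 0 closed, growing as the top of the front comes out to the cabinet's -x. Hinge line along the cabinet's y at (-80, 0, 15) mm in its frame. Below about 0.3 rad the bin falls shut by its own weight, beyond that it falls open (0.9 kg; under 3 N at the lip hold it). It stops on the stop block, at 0.62 to 0.85 rad, depending on where that stands
- lip (a point): on the bin: middle of the front panel's thickness and width, 10 mm below its top edge, 180 mm from the hinge along the panel. The panel is a flat board 14 mm thick, 258 mm wide; closed, it stands 45 mm above the cabinet's top and can be pinched there from above. Axes turn with the bin: z up along the panel, x into the bin
- bin_hinge (a point): middle of the bin's hinge line; z up along the panel, x into the bin. Behind the panel is a metal bucket, inside 210 mm wide (y), 106 mm deep (x), its sides 125 mm high at the front, its back wall 58 mm. Open, its mouth lies between the lip (about 120 mm out from the cabinet's front, 135 to 175 mm up) and the front edge of the cabinet's top
- stop_block: dark wooden block fixed to the table in front of the bin, 40 x 150 x 60 mm; origin at the centre of its underside. The open front leans on its top edge
- tray: wooden tray, 236 (x) x 136 (y) x 110 mm, 0.22 to 0.45 kg; origin at the centre of its underside. Floor 6 mm; walls 36 mm high along both y sides; the x ends are open but for a lip rising 3 mm; a divider 59 mm high at x = 0 makes two sections: tubes in the +x one, cork block and chalk in the -x one, all loose on the wood (friction 0.45 to 0.75)
- bar (a point): middle of the tray's bar, an eight-sided wooden rod 22 mm thick along the tray's y, 95 mm above the tray's underside, 124 mm long between two uprights (each 6 mm thick, 30 mm wide, 110 mm high). 25 mm are free under it, so fingers can take it upright or leaning up to 45 degrees to either x side. Axes as the tray's
- tube_a: soft metal paint tube with a screw cap, 28 x 92 x 24 mm, 45 g; origin at the centre of its underside, its length along its own y. Lies at the start in the +x section of the tray, along the tray's x
- tube_b: soft metal paint tube with a screw cap, 28 x 92 x 24 mm, 45 g; origin at the centre of its underside, its length along its own y. Lies at the start in the +x section of the tray, along the tray's x
- tube_c: soft metal paint tube with a screw cap, 28 x 92 x 24 mm, 45 g; origin at the centre of its underside, its length along its own y. Lies at the start in the +x section of the tray, along the tray's x
- cork_block: cork sanding block, 33 x 46 x 42 mm; origin at the centre of its underside. In the -x section of the tray
- chalk: square chalk stick, 62 x 12 x 12 mm; origin at the centre of its underside. In the -x section of the tray
- mug: bystander: white mug with dots, 78 mm wide, 114 mm over the handle, 93 mm high; origin at the centre of its underside
- tape: bystander: roll of masking tape, 104 mm across, 25 mm high, lying flat; origin at the centre of its underside
- open_jar: bystander: white plastic jar, 54 mm across, 95 mm high; origin at the centre of its underside
- small_bowl: bystander: small glazed bowl, 89 mm across, 47 mm high; origin at the centre of its underside
Things that resemble listed ones, but are neither listed nor needed, are in the scene too. What is shaped like the tube_a but black is not meant.

How it is judged:
By the outcome, as a careful person would: the job done as asked, in the order asked, and still so for the second after the job is handed in, with the robot touching nothing.
It also fails if it takes over 72 s, if anything falls off the work surface, if the arm or the gripper's body presses on something with over 40 N, if the wrist force passes 120 N, or if a joint passes its speed limit or range.

### The arm

A 6-joint arm with a two-finger parallel gripper is mounted at the origin on a cart in front of the work surface, level with it; the furniture and walls round the work are solid. World frame = base frame: x ahead of the robot, y to its left, z up, the work surface at z = 0. Lengths are in m, angles in rad, forces in N, time in s.
With the tool pointing down it reaches from about 0.3 to 0.775 m from the base axis. Payload 14.6 kg.
Tool frame: the origin (TCP) lies midway between the tips of the shut fingers; the grasp point (between the pads) lies 19 mm behind it; z points along the fingers, y is the line along which they close (so a half turn about z gives the same grasp; the last joint's range is limited). The gripper opens to 85 mm and grips with 20 to 120 N. Pads are 22 mm wide; open, the fingers measure 114 mm over their backs; the gripper's body (76 mm by 85 mm) begins 54 mm behind the grasp point. The pads swing forward as they close: fully open they stand 13 mm farther back than shut.
Start: joints at [1.16, 0.3, 1.521, -0, 1.321, -0.067], TCP at [0.185, 0.518, 0.231] pointing down, gripper open.
Joint ranges: [-3.03, 3.03], [-0.79, 2.21], [0.23, 2.52], [-1.04, 4.18], [0, 3.07], [-2.55, 2.55]. Speed limits (rad/s): [2.22, 2.22, 2.57, 3.14, 3.14, 3.14].

### API

Orientations are given as a unit quaternion [x, y, z, w].
In Python, from bench import * gives the robot as it stands. Calls block until the motion is done:
- move_pose(position, orientation): joint-space move of the TCP to a pose.
- move_straight(position, rot=None, speed=0.15): straight line of the TCP; rot=None keeps the orientation; speed is the mean speed in m/s.
- movej(angles): joint-space move.
- move_gripper(opening): finger opening in m; the grip force is fixed at half the most; returns when the fingers have stopped.
- hold(seconds).
- inverse_kinematics(position, orientation): joint angles nearest the present ones, or None.
- get_obs(): the state.
- snapshot(name): name is "scene" or "top" or "wrist"; returns (picture, depth): 480x640x3 uint8, blue, green, red; 480x640 float32, m along the optical axis (not along the pixel's ray), 0 where there is no reading.
- camera_info(name): a dict with "intrinsics" (3x3 intrinsics, pixels), "rvec" (rotation vector, rad) and "tvec" (3), from world to camera coordinates, as OpenCV has them. Camera axes: x right, y down, z forward; pixel columns grow to the right and rows downward; lengths in m; the calibration is good to about 2 mm. A picture is of the moment at which its call begins: read the wrist's pose just before it. camera_info takes no time and is no camera call; for the wrist camera it gives the pose at the moment of the call.
A pose or a line that the arm cannot do raises IKError and nothing moves.
- finish_job(): hands the job in; it is judged then, once.
Trained networks look in the newest picture that a camera, given by its name, has taken for a name from the list of things; names that differ only in an ending like _2 or _b are one class to them, and where a whole thing is asked for, a point or a joint stands for the part that bears it (a point fixed in the world has none). Each returns a list of dicts, best first, with "confidence" (0 to 1); they miss things now and then, are a little off and sometimes report something else, mostly with a low value. They report only what shows in the picture. A call takes as long as a camera call. They do not tell look-alikes from the thing itself.
- spot_in(camera, target): "bbox" ([left, top, right, bottom] in pixels, round what is visible of it).
- masks_of(camera, target): "pixels" (480x640 bool, what is visible of it) and "bbox" ([left, top, right, bottom] in pixels, round what is visible of it).
- tip_of(camera, target): "pixel" ([column, row] in pixels: a listed point, or the origin of a listed thing).
The state is a dict: "time_s": time; "joints": joint angles; "dq": joint speeds; "effort": joint torques, N m; "position": TCP position; "tool_rot": TCP orientation; "force": force on the tool from outside, world axes, zero at the start; "torque": the same for the moment, N m; "width": finger opening in m; "gripper_force": force on a finger pad.
Only numpy, scipy, OpenCV 4.12 (cv2) and the standard library are available. Lean on these libraries where they do the work, as an engineer would, in place of code of your own. Each camera call takes 0.05 s, during which the arm holds its last target. There are 200 camera calls.

## Working session

There is one attempt and no reset: what is moved stays moved. The work goes in short steps, each a Python script; the robot and the scene stay as the last script left them, time stands still between calls to the robot, and variables do not carry over. Pictures are saved under pics/ and viewed, at most 10 in all, crops included, and the job is handed in when it is done.

```bash
ls; mkdir -p pics; cat > h.py <<'E'
from bench import *
import numpy as np, cv2
from scipy.spatial.transform import Rotation as R
def cam(n):
    c=camera_info(n); return np.array(c["intrinsics"]),cv2.Rodrigues(np.array(c["rvec"],float))[0],np.array(c["tvec"],float).ravel()
def cloud(n,d):
    K,Rm,t=cam(n); v,u=np.mgrid[:480,:640]
    p=np.stack([(u-K[0,2])/K[0,0]*d,(v-K[1,2])/K[1,1]*d,d],-1)
    return (p-t)@Rm
E
python3 - <<'E'
from h import *
ps=[]
for n in ["scene","top"]:
    im,d=snapshot(n); cv2.imwrite(f"pics/{n}0.png",im); np.save(n+"0.npy",d)
    P=cloud(n,d)
    for t in ["bin_cabinet","stop_block","tray","tube_a","cork_block","chalk","mug","tape","open_jar","small_bowl","bin"]:
        for m in masks_of(n,t)[:4]:
            q=P[m["pixels"]&(d>0)]
            if len(q): print(n,t,round(m["confidence"],2),np.round(m["bbox"]),np.median(q,0).round(3),np.percentile(q,2,axis=0).round(3),np.percentile(q,98,axis=0).round(3))
    for t in ["lip","bar","bin_hinge"]:
        for m in tip_of(n,t)[:2]:
            c,r=np.round(m["pixel"]).astype(int); print(n,t,m["confidence"],(c,r),P[r,c].round(3))
print(get_obs())
E
```

```text
pics
scene bin_cabinet 0.77 [138. 207. 299. 358.] [0.67  0.187 0.146] [0.623 0.016 0.015] [0.809 0.275 0.193]
scene bin_cabinet 0.63 [243. 304. 306. 378.] [0.553 0.202 0.054] [0.537 0.119 0.004] [0.588 0.261 0.061]
scene bin_cabinet 0.53 [292. 399. 344. 452.] [0.4   0.31  0.026] [0.357 0.275 0.022] [0.438 0.355 0.047]
scene bin_cabinet 0.45 [341. 239. 363. 249.] [ 0.572 -0.145  0.024] [ 0.549 -0.162  0.014] [ 0.592 -0.133  0.028]
scene stop_block 0.87 [242. 303. 308. 376.] [0.554 0.201 0.054] [0.537 0.116 0.002] [0.589 0.261 0.061]
scene tray 0.63 [332. 187. 438. 268.] [ 0.503 -0.196  0.02 ] [ 0.396 -0.314 -0.   ] [ 0.639 -0.11   0.105]
scene tube_a 0.8 [345. 232. 375. 249.] [ 0.565 -0.183  0.016] [ 0.533 -0.213  0.004] [ 0.602 -0.167  0.028]
scene tube_a 0.69 [347. 219. 376. 234.] [ 0.58  -0.221  0.017] [ 0.541 -0.25   0.006] [ 0.62  -0.202  0.033]
scene tube_a 0.6 [197. 214. 299. 356.] [0.639 0.164 0.118] [0.622 0.025 0.018] [0.658 0.271 0.194]
scene cork_block 0.66 [307. 168. 336. 208.] [ 0.73  -0.282  0.052] [ 0.711 -0.418 -0.002] [ 0.795 -0.269  0.093]
scene cork_block 0.59 [400
[... 3957 characters left out ...]
  0.024 -0.004]
{'time_s': 1.5, 'joints': array([ 1.16040892e+00,  2.99906584e-01,  1.52098002e+00, -1.71227929e-05,
        1.32071425e+00, -6.66628829e-02]), 'dq': array([ 0.00130816,  0.00023418, -0.0016893 , -0.0002732 , -0.00015124,
       -0.00064993]), 'effort': array([ 7.39530624e-04, -5.43353856e+01, -3.61977875e+01, -1.75180098e-04,
        6.32991232e-04, -6.84435122e-05]), 'position': array([0.18538484, 0.51780934, 0.23128543]), 'tool_rot': array([ 1.71015386e-01,  9.85268358e-01, -5.94588039e-06,  7.09099268e-06]), 'force': array([-0.69775003,  0.93026879,  0.26477327]), 'torque': array([ 0.03039572,  0.04076976, -0.0260573 ]), 'gripper_force': 0.0, 'width': 0.08531297197062608}
```

```bash
python3 - <<'E'
import cv2
a=cv2.imread("pics/top0.png")[110:380,110:480]
cv2.imwrite("pics/c1.png",cv2.resize(a,None,fx=2.1,fy=2.1,interpolation=cv2.INTER_CUBIC))
E
```

```text
(no output)
```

View pics/scene0.png

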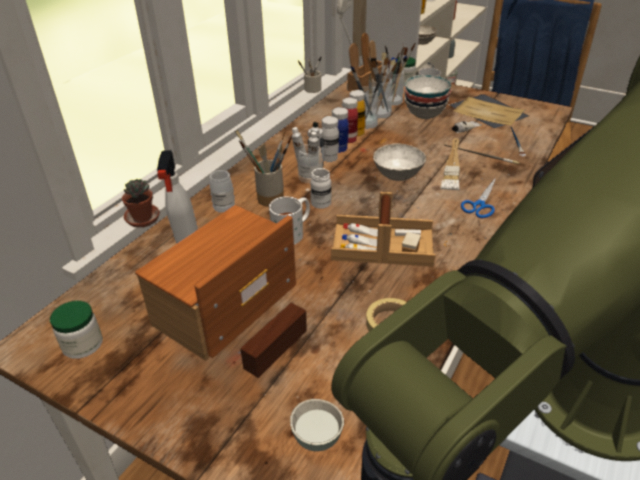

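View pics/c1.png

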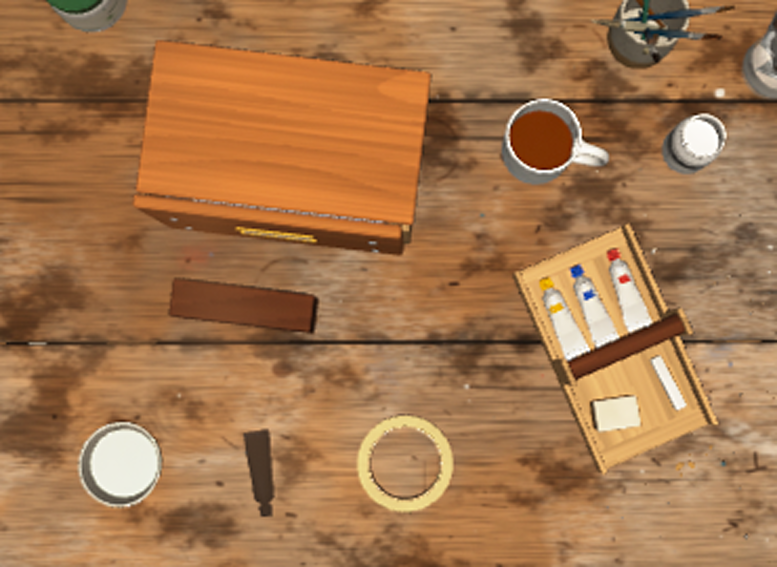

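The pictures show the closed cabinet with its label facing the robot (top view about 238,213), the dark stop block in front of it (225,255) and the tray at (405,275). The three tubes lie at its far-left (+x) end, the cork and chalk at its near end.

Look-alikes, by top-view pixel:
- **Black tube** at (233,335): not meant.
- **Jars and pots** round the jar at (442,180): not needed.
- **Tray and bin**: only one of each.

Next I measure exact poses and check the tray in a close crop.

```bash
cat > meas.py <<'E'
from h import *
def rect(P,m):
    q=P[m][:,:2].astype(np.float32)*1000
    lo,hi=np.percentile(q,0.5,axis=0),np.percentile(q,99.5,axis=0)
    q=q[((q>=lo-3)&(q<=hi+3)).all(1)]
    return cv2.minAreaRect(q)
def box(P,x0,x1,y0,y1,z0,z1):
    x,y,z=np.moveaxis(P,-1,0); return (x>x0)&(x<x1)&(y>y0)&(y<y1)&(z>z0)&(z<z1)
def line(P,m):
    q=P[m]; c=q.mean(0); w=np.linalg.svd((q-c)[:,:2],full_matrices=False)[2][0]
    w=w*np.sign(w[1]); s=(q-c)[:,:2]@w
    return c.round(4),np.rad2deg(np.arctan2(-w[0],w[1])).round(2),np.percentile(s,[1,99]).round(4),len(q)
E
python3 - <<'E'
from meas import *
for n in ["top","scene"]:
    d=np.load(n+"0.npy"); P=cloud(n,d)
    print(n,"cabtop",rect(P,box(P,.6,.85,-.05,.32,.143,.156)))
    print(" paneltop",line(P,box(P,.59,.69,-.05,.32,.188,.202)))
    m=box(P,.52,.62,.08,.3,.054,.066); print(" block",rect(P,m),np.median(P[m],0))
    print(" bar",line(P,box(P,.45,.58,-.32,-.1,.100,.115)))
    m=box(P,.36,.66,-.34,-.08,.004,.06); print(" tray",rect(P,m))
im=cv2.imread("pics/top0.png")[205:345,335:465]
cv2.imwrite("pics/c2.png",cv2.resize(im,None,fx=4,fy=4,interpolation=cv2.INTER_CUBIC))
E
```

```text
top cabtop ((724.0492553710938, 133.1146697998047), (276.2629089355469, 174.24462890625), 83.2512435913086)
 paneltop (array([0.6441, 0.1427, 0.1938]), np.float64(-6.93), array([-0.1261,  0.1252]), 898)
 block ((567.0068969726562, 184.2171630859375), (150.15231323242188, 40.68717575073242), 83.1394271850586) [0.56615477 0.18433852 0.05948596]
 bar (array([ 0.5211, -0.2127,  0.1047]), np.float64(23.36), array([-0.0668,  0.0677]), 526)
 tray ((510.9196472167969, -209.08453369140625), (250.66018676757812, 289.50958251953125), 89.6993637084961)
scene cabtop ((722.0261840820312, 134.36553955078125), (277.22100830078125, 179.1411590576172), 82.96054077148438)
 paneltop (array([0.6418, 0.1549, 0.1926]), np.float64(-7.03), array([-0.1344,  0.1166]), 809)
 block ((563.2635498046875, 186.77328491210938), (150.63278198242188, 42.397281646728516), 83.86698150634766) [0.56317028 0.19150728 0.05866687]
 bar (array([ 0.5181, -0.2101,  0.104 ]), np.float64(23.0), array([-0.0695,  0.0674]), 305)
 tray ((517.5086059570312, -210.5991668701172), (264.67138671875, 209.38063049316406), 2.1157171726226807)
```

View pics/c2.png

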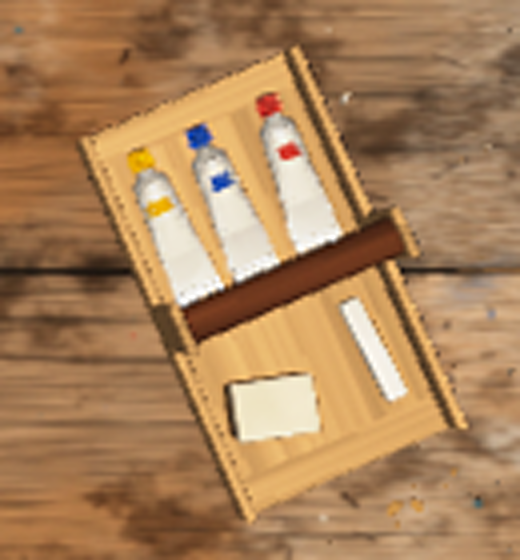

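The tray crop is as described: three tubes up-left at the caps (140,160), (200,135) and (268,103), the cork at (275,405), the chalk at (375,350) and the bar across the middle. Next I straddle the panel top and ease it open.

```bash
cat >> h.py <<'E'
CY=np.deg2rad(-6.95); EX=np.array([np.cos(CY),np.sin(CY),0]); EY=np.array([-np.sin(CY),np.cos(CY),0]); EZ=np.array([0,0,1.])
H=np.array([.6431,.1435,.015])+.003*EX
def quat(y,z,flip=False):
    y=-y if flip else y
    return R.from_matrix(np.stack([np.cross(y,z),y,z],1)).as_quat()
FL=False
def pull(th,r=.153,flip=FL):
    u=-np.sin(th)*EX+np.cos(th)*EZ; n=np.cos(th)*EX+np.sin(th)*EZ
    return H-.003*n+r*u, quat(n,-u,flip)
E
python3 - <<'E'
from h import *
for f in (0,1):
    for th,r in [(0,.25),(0,.153),(.3,.153),(.6,.153),(.85,.153),(.85,.25)]:
        q=inverse_kinematics(*pull(th,r,f)); print(f,th,r,None if q is None else np.round(q,2))
E
```

```text
0 0 0.25 [ 0.16  0.53  1.12 -0.    1.49  0.29]
0 0 0.153 [ 0.16  0.6   1.25 -0.    1.3   0.29]
0 0.3 0.153 [ 0.22  0.38  1.61 -0.13  0.87  0.42]
0 0.6 0.153 [ 0.3   0.26  1.92 -0.55  0.46  0.86]
0 0.85 0.153 None
0 0.85 0.25 None
1 0 0.25 None
1 0 0.153 None
1 0.3 0.153 None
1 0.6 0.153 [ 0.3   0.26  1.92 -0.55  0.46 -2.28]
1 0.85 0.153 None
1 0.85 0.25 None
```

```bash
cat >> h.py <<'E'
def pull2(th,back=0.,r=.167):
    u=-np.sin(th)*EX+np.cos(th)*EZ; n=np.cos(th)*EX+np.sin(th)*EZ
    l=min(.6*th,.5); tz=np.sin(l)*EX-np.cos(l)*EZ; ty=np.cos(l)*EX+np.sin(l)*EZ
    return H-.003*n+r*u+(.012-back)*tz, quat(ty,tz)
E
python3 - <<'E'
from h import *
for th,b in [(0,.1),(0,0),(.3,0),(.6,0),(.88,0),(.88,.12)]:
    q=inverse_kinematics(*pull2(th,b)); print(th,b,pull2(th,b)[0].round(3),None if q is None else np.round(q,2))
move_gripper(.028)
p,q=pull2(0,.09); move_pose(p,q)
im,d=snapshot("top"); print(get_obs()["time_s"],get_obs()["width"])
p,q=pull2(0,0.04); move_straight(p,q)
cv2.imwrite("pics/s1.png",snapshot("scene")[0][150:390,120:440])
im,d=snapshot("wrist"); cv2.imwrite("pics/w1.png",im)
o=get_obs(); print(o["force"],o["position"],p)
a=cv2.resize(cv2.imread("pics/s1.png"),(400,300)); cv2.imwrite("pics/m1.png",np.hstack([a,cv2.resize(im,(400,300))]))
E
```

```text
0 0.1 [0.643 0.144 0.27 ] [ 0.16  0.53  1.11 -0.    1.5   0.29]
0 0 [0.643 0.144 0.17 ] [ 0.16  0.59  1.25 -0.    1.3   0.29]
0.3 0 [0.596 0.149 0.162] [ 0.21  0.42  1.53 -0.07  1.02  0.36]
0.6 0 [0.554 0.154 0.14 ] [ 0.26  0.3   1.79 -0.2   0.73  0.51]
0.88 0 [0.522 0.158 0.109] [ 0.32  0.27  1.97 -0.45  0.49  0.79]
0.88 0.12 [0.465 0.165 0.214] [ 0.38 -0.01  1.99 -0.35  0.74  0.71]
4.2583 0.028136670410709205
[-0.10076196 -0.49511083 -0.08445167] [0.64353714 0.14372401 0.21155513] [0.6431 0.1435 0.21  ]
```

View pics/m1.png

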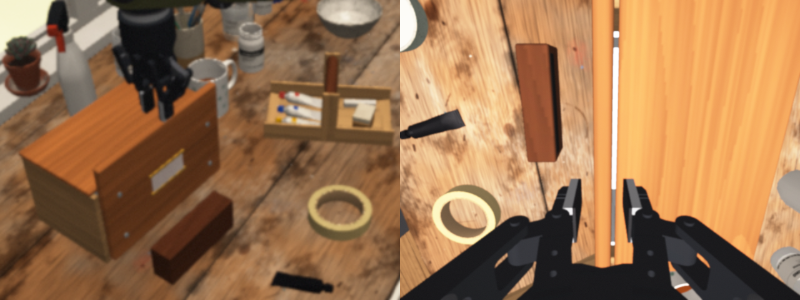

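The scene view shows the gripper over the panel top. In the wrist half the panel (columns 593–612) lies centred between the fingers (575 and 627). I lower and pull.

```bash
cat > mb.py <<'E'
from meas import *
def binangle():
    im,d=snapshot("top"); P=cloud("top",d)
    x=(P-H)@EX; y=(P-H)@EY; z=P[...,2]-.015
    # topmost points of panel along radius, in front of cabinet
    r=np.hypot(x,z); th=np.arctan2(-x,z)
    m=(abs(y)<.124)&(abs(y)>.06)&(r>.155)&(r<.19)&(th>-.1)&(th<1.0)&(d>0)
    return (np.percentile(th[m],[10,50,90]).round(3) if m.any() else None), m.sum()
E
python3 - <<'E'
from mb import *
p,q=pull2(0,0); move_straight(p,q,speed=.06); print(get_obs()["force"].round(1),binangle())
for th in [.08,.16,.24,.32,.40,.48,.56]:
    p,q=pull2(th); move_straight(p,q,speed=.06); o=get_obs(); print(th,o["time_s"],o["force"].round(1),binangle())
E
```

```text
[-0.2 -0.3  0.1] (array([-0.02 ,  0.016,  0.049]), np.int64(320))
0.08 6.075 [ 0.8 -0.8  0.9] (array([0.019, 0.054, 0.087]), np.int64(271))
0.16 6.4917 [-0.  -1.1 -0. ] (array([0.097, 0.128, 0.163]), np.int64(253))
0.24 6.9083 [-0.6  1.1 -0.7] (array([0.183, 0.207, 0.248]), np.int64(358))
0.32 7.325 [-0.  -0.1  0.3] (array([0.301, 0.323, 0.365]), np.int64(546))
0.4 7.7417 [-0.  -0.5 -0.2] (array([0.399, 0.417, 0.462]), np.int64(618))
0.48 8.1583 [-0.8  0.2 -0.7] (array([0.476, 0.492, 0.54 ]), np.int64(642))
0.56 8.575 [-0.5 -1.1 -0.3] (array([0.554, 0.571, 0.618]), np.int64(662))
```

Works smoothly; now slower to the stop.

```bash
python3 - <<'E'
from mb import *
last=.571
for th in np.arange(.59,.93,.03):
    p,q=pull2(th); move_straight(p,q,speed=.03); o=get_obs(); a,n=binangle(); print(round(th,2),o["time_s"],o["force"].round(1),a,n)
    if np.linalg.norm(o["force"])>5 or a[1]-last<.012: break
    last=a[1]
E
```

```text
0.59 8.9333 [-1.2  0.2 -1.7] [0.585 0.601 0.646] 665
0.62 9.2917 [-0.5  0.8 -1.6] [0.615 0.631 0.679] 673
0.65 9.65 [-1.4  0.7 -1.3] [0.645 0.662 0.705] 672
0.68 10.0083 [-1.8 -0.3 -1.5] [0.674 0.691 0.736] 672
0.71 10.3667 [-1.7  0.2 -1.6] [0.702 0.72  0.765] 674
0.74 10.725 [-1.4 -0.3 -1.2] [0.733 0.75  0.795] 671
0.77 11.0833 [-0.6 -0.5 -0.8] [0.762 0.78  0.822] 669
0.8 11.4417 [-2.1 -0.4 -0.7] [0.79  0.808 0.85 ] 670
0.83 11.8 [-0.3  0.3  0. ] [0.795 0.812 0.856] 668
```

```bash
cat >> h.py <<'E'
TY=np.deg2rad(23.2); BAR=np.array([.520,-.212,.095])
def grasp(bar,yaw,phi=0.,back=0.,off=.018,flip=False):
    ex=np.array([np.cos(yaw),np.sin(yaw),0]); l=np.pi/4-phi
    tz=np.sin(l)*ex-np.cos(l)*EZ; ty=np.cos(l)*ex+np.sin(l)*EZ
    return bar+(off-back)*tz, quat(ty,tz,flip)
def pour(phi,x=-.085,z=.19,y=0.):
    # floor end corner (118,-95 from bar) at cabinet coords x,y ; height z
    e=H+x*EX+y*EY; e[2]=z
    bx=.118*np.cos(phi)-.095*np.sin(phi); bz=-.118*np.sin(phi)-.095*np.cos(phi)
    return grasp(e-bx*EX-bz*EZ,CY,phi)
E
python3 - <<'E'
from mb import *
move_gripper(.036)
u=lambda t:-np.sin(t)*EX+np.cos(t)*EZ
o=get_obs(); p=o["position"]; move_straight(p+.06*u(.81),None,speed=.08)
move_straight(p+.06*u(.81)+np.array([-.03,0,.08]),None,speed=.2)
print(binangle(),get_obs()["time_s"])
def s(a): 
    q=inverse_kinematics(*a); return None if q is None else np.round(q,2)
print("g",s(grasp(BAR,TY,back=.08)),s(grasp(BAR,TY)),s(grasp(BAR+[0,0,.15],TY)))
for ph in np.deg2rad([0,15,30,45,55,65]): print(ph,pour(ph)[0].round(3),s(pour(ph)))
E
```

```text
(array([0.795, 0.813, 0.853]), np.int64(680)) 13.625
g [-0.83  0.28  1.98  1.03  0.89 -1.93] [-0.72  0.44  1.93  1.17  0.76 -2.01] [-0.72  0.18  1.84  0.9   0.94 -1.61]
0.0 [0.457 0.166 0.272] [ 0.47 -0.16  2.08 -0.71  0.65  1.05]
0.2617993877991494 [0.482 0.163 0.297] [ 0.37 -0.07  1.85 -0.3   0.91  0.62]
0.5235987755982988 [0.512 0.159 0.314] [ 0.28  0.09  1.6  -0.11  1.21  0.43]
0.7853981633974483 [0.546 0.155 0.323] [ 0.21  0.29  1.33 -0.    1.53  0.33]
0.9599310885968813 [0.569 0.153 0.323] [0.18 0.44 1.13 0.05 1.74 0.3 ]
1.1344640137963142 [0.592 0.15  0.32 ] [0.15 0.6  0.93 0.1  1.95 0.29]
```

```bash
python3 - <<'E'
from mb import *
move_gripper(.042)
p,q=grasp(BAR+[0,0,.04],TY,back=.08); move_pose(p,q)
p,q=grasp(BAR,TY,back=.07); move_straight(p,q)
im,d=snapshot("wrist"); s,_=snapshot("scene"); t,_=snapshot("top")
cv2.imwrite("pics/m2.png",np.hstack([cv2.resize(im,(480,360)),cv2.resize(s[150:300,260:460],(480,360))])[:, :960])
P=cloud("wrist",d); K,Rm,tv=cam("wrist")
m=box(P,.44,.6,-.32,-.1,.080,.115); print(line(P,m))
def bx(w): 
    ms=masks_of("wrist",w); return [(round(k["confidence"],2),np.round(k["bbox"])) for k in ms[:2]]
print(get_obs()["time_s"],get_obs()["position"].round(4),p.round(4),bx("bar"))
# bar centre across tray x using points at height .104-.108
for lo,hi in [(.104,.109),(.09,.1),(.1,.104)]:
    mm=box(P,.44,.6,-.27,-.15,lo,hi); 
    if mm.any(): print(lo,((P[mm]-BAR)@np.array([np.cos(TY),np.sin(TY),0])).mean().round(4),mm.sum())
cv2.imwrite("pics/m2.png",cv2.resize(cv2.imread("pics/m2.png"),(800,300)))
E
```

```text
(array([ 0.5138, -0.2109,  0.1026]), np.float64(23.36), array([-0.0707,  0.0623]), 10565)
16.625 [ 0.4865 -0.2268  0.1329] [ 0.4862 -0.2265  0.1318] [(0.66, array([  2., 127., 373., 406.]))]
0.104 -0.0019 4683
0.09 -0.0096 2278
0.1 -0.0085 1603
```

View pics/m2.png

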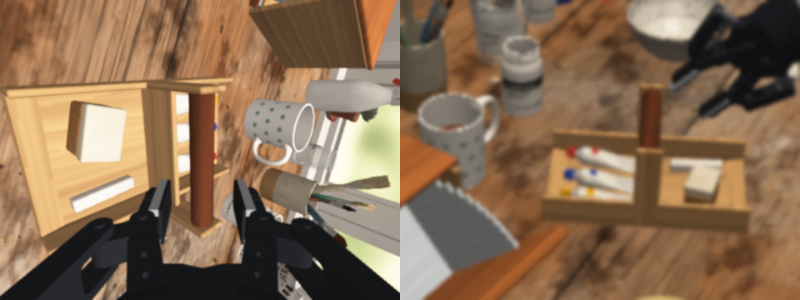

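Left (wrist): the bar (columns 191–215) lies between the fingertips (162 and 237). Right: the gripper stands to the tray's -x side and the contents are undisturbed. I grasp and lift.

```bash
python3 - <<'E'
from mb import *
b=BAR-.001*np.array([np.cos(TY),np.sin(TY),0])
p,q=grasp(b,TY); move_straight(p,q,speed=.08); print(get_obs()["force"].round(1))
move_gripper(0.0); o=get_obs(); print(o["width"],o["gripper_force"],o["force"].round(1),o["position"].round(4),p.round(4))
move_straight(o["position"]+[0,0,.03],None,speed=.05); o=get_obs(); print(o["force"].round(1),o["torque"].round(2),o["time_s"])
move_straight(o["position"]+[0,0,.16],None,speed=.12); o=get_obs(); print(o["force"].round(1),o["width"],o["time_s"])
im,d=snapshot("scene"); cv2.imwrite("pics/m3.png",cv2.resize(im[120:300,260:500],(800,600)))
for f in (.3,.6,1.0): print(inverse_kinematics(o["position"]*(1-f)+f*pour(0,z=.20)[0],pour(0)[1]))
E
```

```text
[-0.1 -0.1  0.1]
0.019892860614691223 58.81931483745575 [-0.9  1.8  5.7] [ 0.5311 -0.2076  0.0833] [ 0.5308 -0.2074  0.0823]
[ 0.3 -0.4 -6.6] [-0.35  1.    0.07] 18.7917
[-1.2  0.7 -5.5] 0.02027320424622993 20.275
[-0.32359049 -0.14921392  2.07103757  0.32203491  0.46550355 -0.43377669]
[ 0.00342648 -0.22681989  2.12625921 -0.1961021   0.46840553  0.26385982]
[ 0.47287403 -0.16731296  2.0690902  -0.69134086  0.66986684  1.02117552]
```

View pics/m3.png

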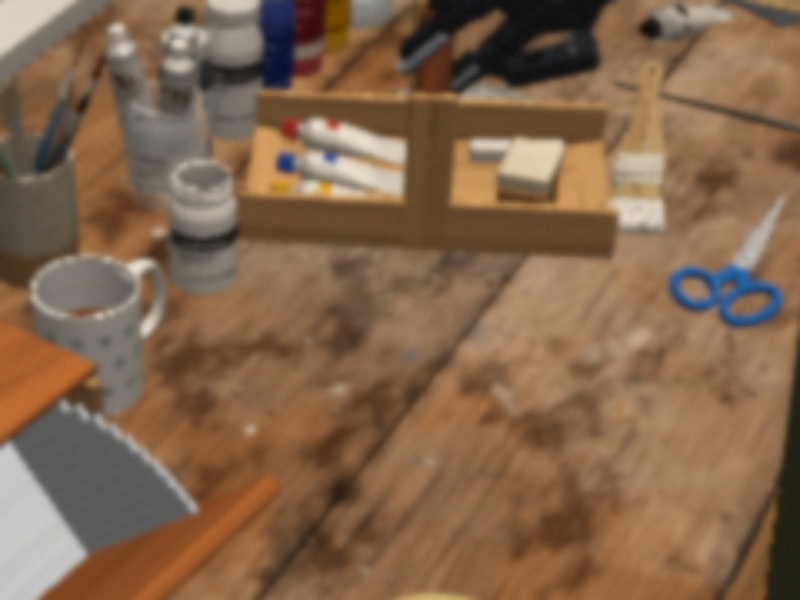

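```bash
python3 - <<'E'
from mb import *
p,q=pour(0,z=.20); move_straight(p,q,speed=.085)
o=get_obs(); print(o["time_s"],o["position"].round(4),p.round(4),o["force"].round(1),o["width"])
for f in (15,30): 
    p,q=pour(np.deg2rad(f),z=.195); move_straight(p,q,speed=.05)
o=get_obs(); print(o["time_s"],o["position"].round(4),p.round(4),o["force"].round(1))
im,d=snapshot("scene"); P=cloud("scene",d)
cv2.imwrite("pics/m4.png",cv2.resize(im[130:400,120:480],(800,600)))
E
```

```text
24.9583 [0.4572 0.166  0.2822] [0.4572 0.1662 0.2823] [-0.6  0.2 -6.4] 0.02013982845557045
26.5917 [0.5117 0.1596 0.3186] [0.512  0.1595 0.3189] [-0.2 -0.7 -5.7]
```

View pics/m4.png

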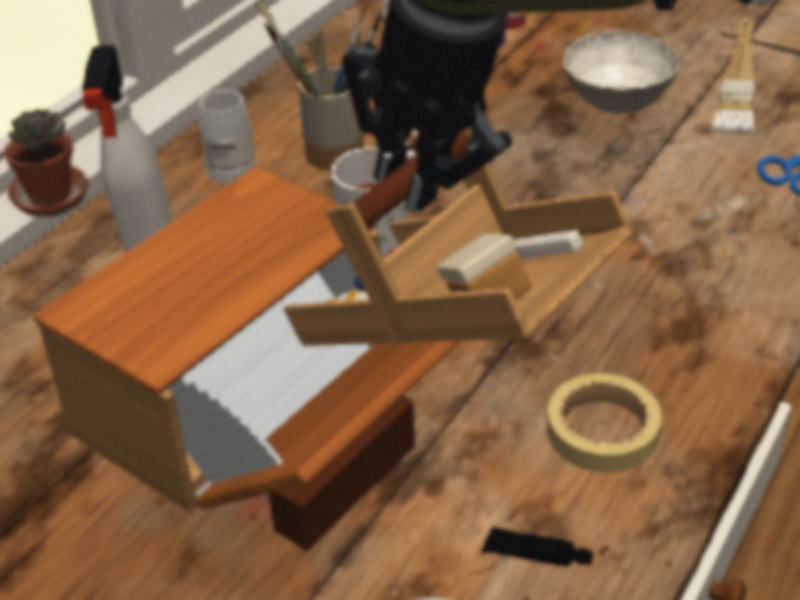

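The scene view shows the tray tilted about 30° with its tube end over the bin mouth (about 300,320), and cork and chalk still in the upper section. I check its lateral position by depth before tilting further.

```bash
python3 - <<'E'
from mb import *
im,d=snapshot("scene"); P=cloud("scene",d)
for m in masks_of("scene","tray")[:2]:
    q=P[m["pixels"]&(d>0)]-H; q=np.stack([q@EX,q@EY,q[:,2]+.015],1)
    q=q[(q[:,2]>.15)]
    print(m["confidence"],np.percentile(q,[1,50,99],axis=0).round(3))
    # near wall: y > .055, lower edge slope
    w=q[q[:,1]>.05]; print(len(w), [ (round(x,2),w[abs(w[:,0]-x)<.006][:,2].min().round(3),w[abs(w[:,0]-x)<.006][:,2].max().round(3)) for x in np.arange(-.26,-.03,.03) if (abs(w[:,0]-x)<.006).sum()>3])
E
```

```text
0.7 [[-0.289 -0.065  0.212]
 [-0.178  0.035  0.299]
 [-0.082  0.069  0.345]]
2827 [(np.float64(-0.26), np.float64(0.291), np.float64(0.337)), (np.float64(-0.23), np.float64(0.275), np.float64(0.32)), (np.float64(-0.2), np.float64(0.257), np.float64(0.302)), (np.float64(-0.17), np.float64(0.243), np.float64(0.325)), (np.float64(-0.14), np.float64(0.222), np.float64(0.353)), (np.float64(-0.11), np.float64(0.207), np.float64(0.25)), (np.float64(-0.08), np.float64(0.2), np.float64(0.233))]
0.21 [[-0.261 -0.046  0.28 ]
 [-0.239 -0.036  0.296]
 [-0.211 -0.031  0.311]]
0 []
```

```bash
python3 - <<'E'
from mb import *
fz=[]
for f in (37,44,50,55):
    p,q=pour(np.deg2rad(f),x=-.09,z=.185); move_straight(p,q,speed=.05); hold(.4)
    F=np.mean([get_obs()["force"] for _ in range(3)],0); print(f,get_obs()["time_s"],F.round(1),get_obs()["width"])
    if F[2]>-4.6 and f>=50: break
im,d=snapshot("scene"); cv2.imwrite("pics/m5.png",cv2.resize(im[130:400,120:480],(800,600)))
E
```

```text
37 27.525 [-1.   0.4 -6.1] 0.02013154182733646
44 28.4 [ 0.7 -0.5 -5.5] 0.02035736191325799
50 29.2333 [-0.3 -0.2 -4.1] 0.020232018054600755
```

View pics/m5.png

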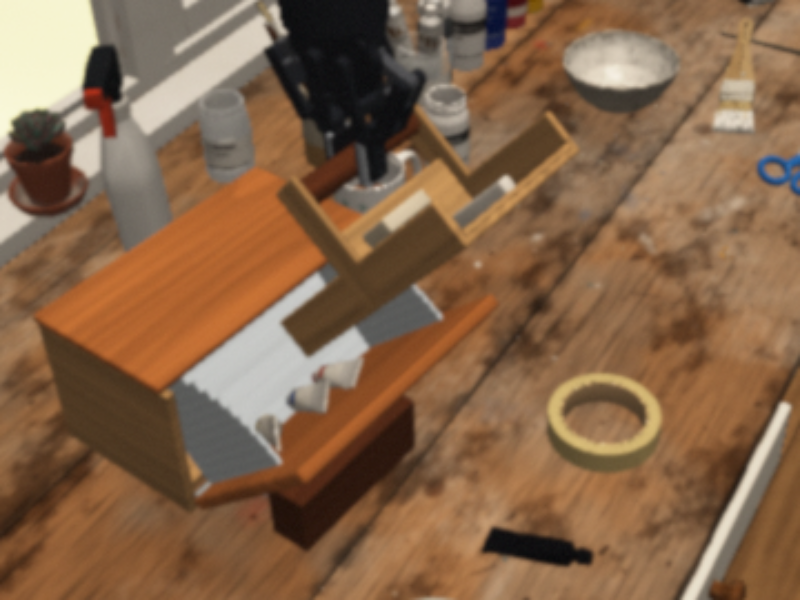

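All three tubes lie in the bin, at (265,430), (310,395) and (340,372). Cork and chalk are still in the upper section. I level the tray and put it back.

```bash
python3 - <<'E'
from mb import *
for f in (30,15,0):
    p,q=pour(np.deg2rad(f),z=.195); move_straight(p,q,speed=.06)
b=BAR-.001*np.array([np.cos(TY),np.sin(TY),0])
q0=grasp(b,TY)[1]; P0=np.array([.5311,-.2076,.0833])
move_straight(P0+[0,0,.19],q0,speed=.085); hold(.2)
f0=np.mean([get_obs()["force"] for _ in range(3)],0); print(get_obs()["time_s"],f0.round(1))
move_straight(P0+[0,0,.02],q0,speed=.1)
for z in (.010,.005,.0025,.001,0):
    move_straight(P0+[0,0,z],q0,speed=.03); F=get_obs()["force"]; print(z,F.round(1),get_obs()["time_s"])
    if F[2]-f0[2]>4: break
im,d=snapshot("top"); P=cloud("top",d); m=box(P,.36,.66,-.34,-.08,.028,.045)
for w in ("cork_block","chalk","tray"):
    for k in masks_of("top",w)[:1]: q=P[k["pixels"]&(d>0)]; print(w,k["confidence"],np.percentile(q,[2,50,98],axis=0).round(3).tolist())
E
```

```text
36.4083 [-1.   0.4 -4.2]
0.01 [ 0.   0.7 -4.9] 38.7417
0.005 [ 0.5  0.  -5.1] 39.0583
0.0025 [ 0.5 -0.4 -3.8] 39.3083
0.001 [ 0.2  0.2 -4.5] 39.5583
0 [-0.4  0.7 -4.4] 39.8083
cork_block 0.74 [[0.474, -0.216, 0.031], [0.487, -0.198, 0.048], [0.499, -0.181, 0.052]]
tray 0.73 [[0.405, -0.291, -0.001], [0.548, -0.199, 0.007], [0.638, -0.121, 0.107]]
```

```bash
python3 - <<'E'
from mb import *
p=get_obs()["position"]; P0=np.array([.5311,-.2076,.0833])
for z in (-.001,-.002,-.003,-.004):
    move_straight(P0+[0,0,z],None,speed=.02); F=get_obs()["force"]; print(z,F.round(1),get_obs()["position"][2].round(4))
    if F[2]>0: break
move_gripper(.040); hold(.2)
tz=R.from_quat(get_obs()["tool_rot"]).as_matrix()[:,2]; p=get_obs()["position"]
move_straight(p-.08*tz,None,speed=.08); move_straight(p-.08*tz+[-.05,0,.12],None,speed=.2); print(get_obs()["time_s"],get_obs()["force"].round(1))
print(binangle())
a,_=snapshot("scene"); t,d=snapshot("top"); P=cloud("top",d)
print(line(P,box(P,.45,.58,-.32,-.1,.100,.115)))
ex=np.array([np.cos(TY),np.sin(TY),0]);ey=np.array([-np.sin(TY),np.cos(TY),0]);c=np.array([.52,-.212,0])
x=(P-c)@ex;y=(P-c)@ey
for s in(1,-1):
    for lo,hi in((.03,.11),(-.11,-.03)):
        m=(s*y>.06)&(s*y<.075)&(x>lo)&(x<hi)&(P[...,2]>.02)&(P[...,2]<.06); print(s,lo,np.median(P[m][:,2]).round(4),m.sum())
cv2.imwrite("pics/m6.png",np.hstack([cv2.resize(a[150:390,150:470],(400,300)),cv2.resize(t[110:380,110:470],(400,300))]))
E
```

```text
-0.001 [-8.1  1.9  7.9] 0.0833
42.7333 [ 0.3  0.1 -0.2]
(array([0.794, 0.813, 0.855]), np.int64(676))
(array([ 0.5211, -0.2128,  0.1048]), np.float64(23.33), array([-0.0666,  0.0672]), 542)
1 0.03 0.0345 117
1 -0.11 0.0341 114
-1 0.03 0.0342 135
-1 -0.11 0.0339 133
```

View pics/m6.png

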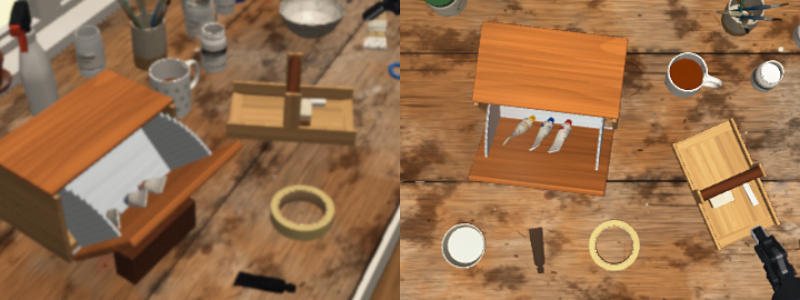

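Both views agree. The bin is open at 0.81 with three tubes inside (right half: 520,130; 545,133; 565,135). The tray stands level at its old place with cork and chalk in the -x section (722,198; 750,193). The bystanders are undisturbed and the gripper is clear.

```bash
python3 -c "
from bench import *
print(finish_job())"
```

```text
the job is handed in; nothing more can be done
None
```

The job is handed in: the bin rests open on its stop block with all three tubes inside, the tray stands level back in its place with cork and chalk in their own section, and the mug, tape, jar and bowl were left alone (about 43 s of the 72 s used).

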